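# Load the charging rack in bay order

### The arm

A 6-joint arm with a two-finger parallel gripper is mounted at the origin on a cart in front of the work surface, level with it; the furniture and walls round the work are solid. World frame = base frame: x ahead of the robot, y to its left, z up, the work surface at z = 0. Lengths are in m, angles in rad, forces in N, time in s.
With the tool pointing down it reaches from about 0.375 to 0.9 m from the base axis. Payload 3.1 kg.
Tool frame: the origin (TCP) lies midway between the tips of the shut fingers; the grasp point (between the pads) lies 19 mm behind it (manip.pinch_z is the distance from the TCP to the grasp point, in m); z points along the fingers, y is the line along which they close (so a half turn about z gives the same grasp; the last joint's range is limited). The gripper opens to 85 mm and grips with 20 to 120 N. Pads are 22 mm wide; open, the fingers measure 114 mm over their backs; the gripper's body (76 mm by 85 mm) begins 54 mm behind the grasp point. The pads swing forward as they close: fully open they stand 13 mm farther back than shut.
Start: joints at [1.091, 0.527, 1.433, -0, 1.181, -0.178], TCP at [0.185, 0.597, 0.231] pointing down, gripper open.
Joint ranges: [-3.08, 3.08], [-0.75, 2.2], [0.22, 2.44], [-1.43, 4.57], [0, 2.65], [-2.85, 2.85]. Speed limits (rad/s): [2.79, 2.79, 3.14, 3.14, 3.14, 3.14].

### API

Orientations are given as a unit quaternion [x, y, z, w].
In Python, from station import manip, viewer, ticket gives the robot as it stands.
- The arm moves only by the shell command python3 -m creep 'ROWS' [FORCE]. ROWS is JSON, a list of rows, each an object with "slide": the shift along the tool's x, y, z in cm, a list of three; "angular": the turn, a rotation vector about the tool's x, y, z in rad, a list of three; "claw": the opening, from -1 (shut) to 1 (fully open). A call has 1 to 10 rows; each row shifts and turns the commanded pose from where the row before left it, along the tool's axes as they then stand; what a row does not reach is not made up. A row lasts 1/12 s, in which the tool goes at most 41.7 mm and 7.16 degrees, less where a joint would pass 70% of its speed; a pose out of reach is approached as far as the arm can. A call with a gripper value outside its range is refused whole. The fingers move at their own pace and stop on an object; FORCE is the grip in N (left out, the last holds). Time passes only in rows, so rows that do not move let the fingers close. It gives the time, the measured TCP pose, the force, the opening and the grip force at its end, in the units of the state.
- manip.sense(): the state, without advancing time (a new reading comes with each control period).
- viewer.snapshot(name): name is "scene" or "top"; returns the picture (384x512x3 uint8, blue, green, red); there is no depth.
- viewer.calibration(name): a dict with "fov_y" (degrees; the focal length in pixels is half the picture's height over the tangent of half this angle, whatever the lens; pixels are square), "cx", "cy" (the principal point, pixels), "T" (4x4, takes a point from camera to world coordinates). Camera axes: x right, y up, looking along -z (the intrinsics and any distortion apply to the point x, -y, -z); pixel columns grow to the right and rows downward; lengths in m; the calibration is good to about 2 mm. A picture is of the moment at which its call begins. calibration takes no time and is no camera call.
- ticket.sign_off(): hands the job in; it is judged then, once.
The state is a dict: "t": time; "q": joint angles; "qd": joint speeds; "tau": joint torques, N m; "tcp_pos": TCP position; "tool_rot": TCP orientation; "force": force on the tool from outside, world axes, zero at the start; "ft_torque": the same for the moment, N m; "finger_gap": opening from 0.0 (shut) to 1.0 (fully open); "gripper_force": force on a finger pad.
Only numpy, scipy, OpenCV 4.12 (cv2) and the standard library are available. Lean on these libraries where they do the work, as an engineer would, in place of code of your own. Each camera call takes 0.05 s, during which the arm holds its last target. There are 200 camera calls.

### The job

Load the three black battery packs lying on the bench into the sloping charging rack, one at a time in the order of the bay marks: first the bay with one dot, then the one with two dots, then the one with three. Lay each pack fully home, flat on its bay's sloping floor inside the low walls, and let go of it before you fetch the next; do not drop or toss the packs. Leave the jar, the pump bottle and the white phone undisturbed.

Things in the scene. Friction and masses are not known exactly. Their poses are not given: they have to be found in the camera images.
- pack_a: black battery pack, a flat box 85 x 50 x 10 mm (long side along its x, 50 mm side along its y), about 60 g; origin at the centre of its underside, z up out of its top. The three packs are alike and any pack may go in any bay, either end up the slope
- pack_b: black battery pack, a flat box 85 x 50 x 10 mm (long side along its x, 50 mm side along its y), about 60 g; origin at the centre of its underside, z up out of its top. The three packs are alike and any pack may go in any bay, either end up the slope
- pack_c: black battery pack, a flat box 85 x 50 x 10 mm (long side along its x, 50 mm side along its y), about 60 g; origin at the centre of its underside, z up out of its top. The three packs are alike and any pack may go in any bay, either end up the slope
- bay_1: charging bay marked by one dot (white, 11 mm, on a black plate at its upper end): grey and blue module 66 mm wide (y), fixed on the rail. Origin at the centre of its underside, 10 mm above the bench; z vertical, -x its front. Its pocket's floor slopes 25 degrees, rising towards +x: floor normal (-0.423, 0, 0.906) in this frame
- seat_1 (a point): centre of the pocket floor of bay 1, 42 mm above the bay's origin: where the centre of a home pack's underside lies. Pocket 91 mm up the slope x 56 mm wide; walls 9 mm high, 5 mm thick: whole end walls and four corner lugs 20 mm long. The long sides are open over the middle 56 mm, the floor there 40 mm wide, so fingers can pass on both sides of a pack's middle
- bay_2: charging bay marked by two dots (white, 11 mm, on a black plate at its upper end): grey and blue module 66 mm wide (y), fixed on the rail. Origin at the centre of its underside, 10 mm above the bench; z vertical, -x its front. Its pocket's floor slopes 25 degrees, rising towards +x: floor normal (-0.423, 0, 0.906) in this frame
- seat_2 (a point): centre of the pocket floor of bay 2, 42 mm above the bay's origin: where the centre of a home pack's underside lies. Pocket 91 mm up the slope x 56 mm wide; walls 9 mm high, 5 mm thick: whole end walls and four corner lugs 20 mm long. The long sides are open over the middle 56 mm, the floor there 40 mm wide, so fingers can pass on both sides of a pack's middle
- bay_3: charging bay marked by three dots (white, 11 mm, on a black plate at its upper end): grey and blue module 66 mm wide (y), fixed on the rail. Origin at the centre of its underside, 10 mm above the bench; z vertical, -x its front. Its pocket's floor slopes 25 degrees, rising towards +x: floor normal (-0.423, 0, 0.906) in this frame
- seat_3 (a point): centre of the pocket floor of bay 3, 42 mm above the bay's origin: where the centre of a home pack's underside lies. Pocket 91 mm up the slope x 56 mm wide; walls 9 mm high, 5 mm thick: whole end walls and four corner lugs 20 mm long. The long sides are open over the middle 56 mm, the floor there 40 mm wide, so fingers can pass on both sides of a pack's middle
- charge_rail: aluminium base plate of the charging rack, fixed to the bench, 125 mm deep (x) x 310 mm wide (y) x 10 mm high, origin at the centre of its underside; it carries the three bays side by side, 105 mm apart along its y, in any order
- jar: bystander: clear jar of screws with a yellow lid, 87 mm across, 117 mm high, origin at the centre of its underside
- pump_bottle: bystander: white pump bottle with a blue collar and steel cup, 69 mm across, 118 mm high, origin at the centre of its underside
- phone: bystander: white phone lying flat, 138 x 68 x 8 mm (long along its x), origin at the centre of its underside
Things that resemble listed ones, but are neither listed nor needed, are in the scene too. Leave any green look-alike of the pack_b alone.

How it is judged:
On the way, in this order (a step that is already met when the one before it is completed fails the run):
1. a pack lies home and released in the one-dot bay, the other two bays empty (((distance between pack_a and seat_1 below 0.008 m and angle between pack_a's own z axis and vertical between 0.36 and 0.515 rad and angle between the x axis of pack_a and the y axis of bay_1, either way round above 1.45 rad) or (distance between pack_b and seat_1 below 0.008 m and angle between pack_b's own z axis and vertical between 0.36 and 0.515 rad and angle between the x axis of pack_b and the y axis of bay_1, either way round above 1.45 rad) or (distance between pack_c and seat_1 below 0.008 m and angle between pack_c's own z axis and vertical between 0.36 and 0.515 rad and angle between the x axis of pack_c and the y axis of bay_1, either way round above 1.45 rad)) and distance between each of pack_a, pack_b, pack_c and seat_2 above 0.05 m and distance between each of pack_a, pack_b, pack_c and seat_3 above 0.05 m and contact force between the fingers and pack_a below 0.2 N and contact force between the fingers and pack_b below 0.2 N and contact force between the fingers and pack_c below 0.2 N), for 0.2 s.
2. a second pack lies home and released in the two-dot bay, the first still home, the three-dot bay empty (((distance between pack_a and seat_1 below 0.008 m and angle between pack_a's own z axis and vertical between 0.36 and 0.515 rad and angle between the x axis of pack_a and the y axis of bay_1, either way round above 1.45 rad) or (distance between pack_b and seat_1 below 0.008 m and angle between pack_b's own z axis and vertical between 0.36 and 0.515 rad and angle between the x axis of pack_b and the y axis of bay_1, either way round above 1.45 rad) or (distance between pack_c and seat_1 below 0.008 m and angle between pack_c's own z axis and vertical between 0.36 and 0.515 rad and angle between the x axis of pack_c and the y axis of bay_1, either way round above 1.45 rad)) and ((distance between pack_a and seat_2 below 0.008 m and angle between pack_a's own z axis and vertical between 0.36 and 0.515 rad and angle between the x axis of pack_a and the y axis of bay_2, either way round above 1.45 rad) or (distance between pack_b and seat_2 below 0.008 m and angle between pack_b's own z axis and vertical between 0.36 and 0.515 rad and angle between the x axis of pack_b and the y axis of bay_2, either way round above 1.45 rad) or (distance between pack_c and seat_2 below 0.008 m and angle between pack_c's own z axis and vertical between 0.36 and 0.515 rad and angle between the x axis of pack_c and the y axis of bay_2, either way round above 1.45 rad)) and distance between each of pack_a, pack_b, pack_c and seat_3 above 0.05 m and contact force between the fingers and pack_a below 0.2 N and contact force between the fingers and pack_b below 0.2 N and contact force between the fingers and pack_c below 0.2 N), for 0.2 s.
3. the last pack lies home and released in the three-dot bay, the others still home (((distance between pack_a and seat_1 below 0.008 m and angle between pack_a's own z axis and vertical between 0.36 and 0.515 rad and angle between the x axis of pack_a and the y axis of bay_1, either way round above 1.45 rad) or (distance between pack_b and seat_1 below 0.008 m and angle between pack_b's own z axis and vertical between 0.36 and 0.515 rad and angle between the x axis of pack_b and the y axis of bay_1, either way round above 1.45 rad) or (distance between pack_c and seat_1 below 0.008 m and angle between pack_c's own z axis and vertical between 0.36 and 0.515 rad and angle between the x axis of pack_c and the y axis of bay_1, either way round above 1.45 rad)) and ((distance between pack_a and seat_2 below 0.008 m and angle between pack_a's own z axis and vertical between 0.36 and 0.515 rad and angle between the x axis of pack_a and the y axis of bay_2, either way round above 1.45 rad) or (distance between pack_b and seat_2 below 0.008 m and angle between pack_b's own z axis and vertical between 0.36 and 0.515 rad and angle between the x axis of pack_b and the y axis of bay_2, either way round above 1.45 rad) or (distance between pack_c and seat_2 below 0.008 m and angle between pack_c's own z axis and vertical between 0.36 and 0.515 rad and angle between the x axis of pack_c and the y axis of bay_2, either way round above 1.45 rad)) and ((distance between pack_a and seat_3 below 0.008 m and angle between pack_a's own z axis and vertical between 0.36 and 0.515 rad and angle between the x axis of pack_a and the y axis of bay_3, either way round above 1.45 rad) or (distance between pack_b and seat_3 below 0.008 m and angle between pack_b's own z axis and vertical between 0.36 and 0.515 rad and angle between the x axis of pack_b and the y axis of bay_3, either way round above 1.45 rad) or (distance between pack_c and seat_3 below 0.008 m and angle between pack_c's own z axis and vertical between 0.36 and 0.515 rad and angle between the x axis of pack_c and the y axis of bay_3, either way round above 1.45 rad)) and contact force between the fingers and pack_a below 0.2 N and contact force between the fingers and pack_b below 0.2 N and contact force between the fingers and pack_c below 0.2 N), for 0.2 s.
At the end, for the whole second after the job is handed in: each of the three bays holds one pack, lying in the pocket with the centre of its underside within 8 mm of the seat point, its top face up and tilted 21 to 29 degrees like the bay's floor, its long side up the slope within 7 degrees; all released and at rest (all of step 3 and linear speed of each of pack_a, pack_b, pack_c below 0.02 m/s); the robot touches nothing.
It fails at once if a pack is dropped or tossed (falls freely more than about 2 cm) ((contact force between pack_a and anything else below 0.02 N and linear speed of pack_a above 0.65 m/s) or (contact force between pack_b and anything else below 0.02 N and linear speed of pack_b above 0.65 m/s) or (contact force between pack_c and anything else below 0.02 N and linear speed of pack_c above 0.65 m/s)).
It fails at once if the jar, the pump bottle or the phone is shifted more than 2 cm or tipped (distance of any of jar, pump_bottle, phone from where it was at the start of the episode above 0.02 m or angle between any of jar, pump_bottle, phone's own z axis and vertical above 0.3 rad).
It also fails if it takes over 72 s, if anything falls off the work surface, if the arm or the gripper's body presses on something with over 40 N, if the wrist force passes 120 N, or if a joint passes its speed limit or range.

## Working session

There is one attempt and no reset: what is moved stays moved. The work goes in short steps, Python scripts to look and compute and a shell command to move; the robot and the scene stay as the last step left them, time stands still between calls to the robot, and variables do not carry over. Pictures are saved under pics/ and viewed, at most 10 in all, crops included, and the job is handed in when it is done.

```bash
mkdir -p pics; ls; python3 - <<'E'
from station import manip, viewer
import cv2,numpy as np
for n in("scene","top"):
    cv2.imwrite(f"pics/{n}0.png",viewer.snapshot(n)); c=viewer.calibration(n); print({k:(np.round(v,4).tolist() if k=="T" else v) for k,v in c.items()})
s=manip.sense();print({k:np.round(v,3).tolist() for k,v in s.items()},manip.pinch_z)
E
```

```text
pics
{'fov_y': 52.50753599915402, 'cx': 245.38831531989587, 'cy': 194.02974334392803, 'T': [[0.6414, 0.411, -0.6479, -0.2151], [-0.7672, 0.3419, -0.5427, -0.5636], [-0.0015, 0.8451, 0.5346, 0.6452], [0.0, 0.0, 0.0, 1.0]]}
{'fov_y': 56.11687258014163, 'cx': 254.8518809548985, 'cy': 196.74962880516995, 'T': [[-0.0202, 0.9958, -0.0894, 0.3961], [-0.9996, -0.0182, 0.0231, 0.0453], [0.0214, 0.0898, 0.9957, 0.9936], [0.0, 0.0, 0.0, 1.0]]}
{'t': 0.1, 'q': [1.091, 0.528, 1.434, 0.0, 1.181, -0.178], 'qd': [0.0, 0.0, -0.004, -0.0, 0.002, -0.001], 'tau': [-0.0, -44.331, -17.859, -0.0, 0.004, -0.0], 'tcp_pos': [0.185, 0.596, 0.23], 'tool_rot': [0.15, 0.989, -0.001, -0.0], 'force': [0.691, 0.842, 0.418], 'ft_torque': [0.02, 0.0, -0.028], 'gripper_force': 0.0, 'finger_gap': 0.999} 0.0187
```

View pics/scene0.png

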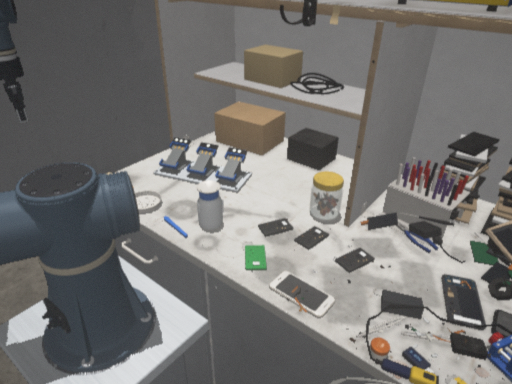

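View pics/top0.png

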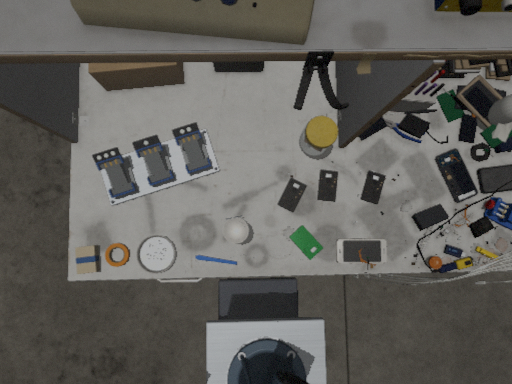

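The top view shows the rack at left, with modules at about (117,175), (155,165) and (193,152). The black flat candidates are:
- (292,195), (328,185) and (373,187): three alike black boxes.
- (306,242): the green look-alike.
- (432,216) and (415,124): other black clutter.
- (456,175): a dark phone.
- (362,251): the white phone.

I choose the first three and check them in a close crop.

```bash
cat > h.py <<'E'
from station import manip, viewer
import cv2,numpy as np
from scipy.spatial.transform import Rotation as R
def ray(n,uv):
    c=viewer.calibration(n);f=192/np.tan(np.radians(c["fov_y"]/2));T=np.array(c["T"])
    d=np.array([(uv[0]-c["cx"])/f,-(uv[1]-c["cy"])/f,-1]);return T[:3,3],T[:3,:3]@d
def onz(n,uv,z):
    o,d=ray(n,uv);return o+d*(z-o[2])/d[2]
def pix(n,p):
    c=viewer.calibration(n);f=192/np.tan(np.radians(c["fov_y"]/2));T=np.array(c["T"])
    q=T[:3,:3].T@(np.array(p)-T[:3,3]);return np.array([c["cx"]-f*q[0]/q[2],c["cy"]+f*q[1]/q[2]])
def tri(a,b):
    o1,d1=ray("top",a);o2,d2=ray("scene",b)
    s=np.linalg.lstsq(np.c_[d1,-d2],o2-o1,rcond=None)[0]
    p,q=o1+s[0]*d1,o2+s[1]*d2;return (p+q)/2,np.linalg.norm(p-q)
E
python3 - <<'E'
from h import *
t=cv2.imread("pics/top0.png");s=cv2.imread("pics/scene0.png")
b=lambda im,x0,y0,w,h,k:cv2.resize(im[y0:y0+h,x0:x0+w],None,fx=k,fy=k,interpolation=cv2.INTER_CUBIC)
a=b(t,85,118,140,90,5);a=cv2.resize(a,(520,334))
c=b(t,270,160,125,65,4.16);m=np.full((600,800,3),0,np.uint8)
m[:334,:520]=a;m[334:334+c.shape[0],:c.shape[1]]=c[:266]
d=b(s,150,130,110,65,2.5);m[:d.shape[0],522:522+d.shape[1]]=d[:, :278]
e=b(s,240,205,140,75,1.9);m[300:300+e.shape[0],525:525+e.shape[1]]=e
cv2.imwrite("pics/crop.png",m)
g=cv2.cvtColor(t,cv2.COLOR_BGR2GRAY)
roi=np.zeros_like(g);roi[165:220,270:395]=1
mk=((g<75)*roi).astype(np.uint8)*255;mk=cv2.morphologyEx(mk,cv2.MORPH_CLOSE,np.ones((5,5)))
for k in cv2.findContours(mk,0,2)[0]:
    if cv2.contourArea(k)<150:continue
    r=cv2.minAreaRect(k);bx=cv2.boxPoints(r)
    P=np.array([onz("top",x,.009)for x in bx]);l=np.linalg.norm(np.diff(P,axis=0),axis=1)
    e=P[1]-P[0] if l[0]>l[1] else P[2]-P[1]
    print(np.round(r[0],1),P.mean(0).round(4),"sides",l.round(4),"ang",np.degrees(np.arctan2(e[1],e[0])).round(1))
E
```

```text
[292.2 193.9] [ 0.4908 -0.0808  0.009 ] sides [0.0888 0.0489 0.0888] ang -27.1
[372.7 187.1] [ 0.5056 -0.3049  0.009 ] sides [0.0849 0.0492 0.0849] ang -17.3
[327.3 185.3] [ 0.5127 -0.1785  0.009 ] sides [0.0838 0.0486 0.0839] ang -7.5
```

View pics/crop.png

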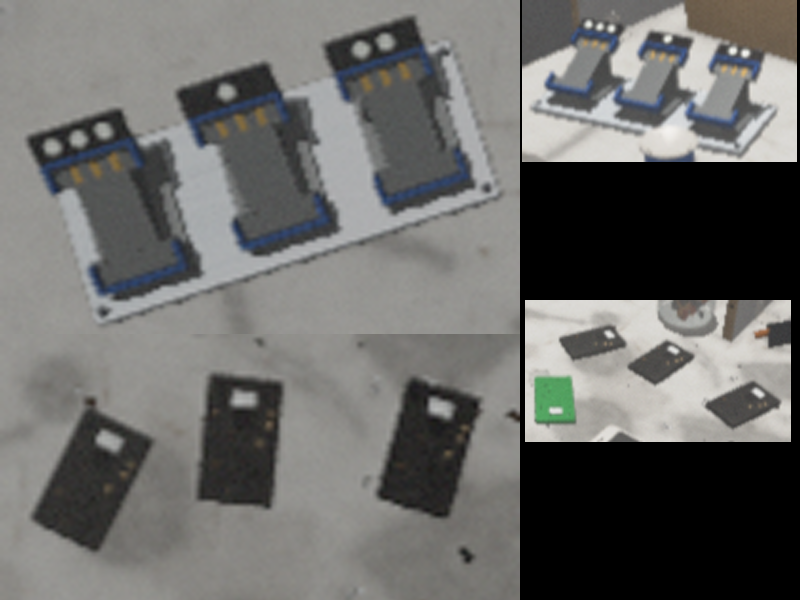

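The crop confirms three alike black packs at top pixels (292,195), (327,185) and (373,187), and the green look-alike is separate. Left to right, the bays are three dots (117,175), one dot (155,165) and two dots (193,152). Next I measure the bays, jar and pump.

```bash
python3 - <<'E'
from h import *
t=cv2.imread("pics/top0.png");s=cv2.imread("pics/scene0.png")
hsv=cv2.cvtColor(t,cv2.COLOR_BGR2HSV)
# rail corners read from crop
k=140/520
c=[(85+u*k,118+v*k) for u,v in[(100,322),(500,193),(450,40)]]
P=[onz("top",x,.010) for x in c]
ey=P[0]-P[1];ex=P[2]-P[1];print("rail",np.round(P,4).tolist(),np.linalg.norm(ey),np.linalg.norm(ex),"yaw",np.degrees(np.arctan2(-ey[0],ey[1])),np.degrees(np.arctan2(ex[1],ex[0])),"centre",((P[0]+P[2])/2).round(4))
yaw0=np.arctan2(-ey[0],ey[1])
blue=((hsv[...,0]>105)&(hsv[...,0]<128)&(hsv[...,1]>110)&(hsv[...,2]>50)).astype(np.uint8)
ctr={3:(117,175),1:(155,165),2:(193,152)}
for b,(u,v) in ctr.items():
    m=np.zeros_like(blue);cv2.circle(m,(u,v),32,1,-1)
    d=np.array(list(ctr.values()));yy,xx=np.mgrid[:384,:512]
    near=np.argmin([(xx-q[0])**2+(yy-q[1])**2 for q in ctr.values()],0)==list(ctr).index(b)
    ys,xs=np.nonzero(blue*m*near)
    Rb=R.from_euler("z",yaw0);n=Rb.apply([-.4226,0,.9063]);ux=Rb.apply([.9063,0,.4226]);uy=Rb.apply([0,1,0])
    seat=onz("top",(u,v),.052)
    for _ in range(6):
        p0=seat+.009*n;Q=[]
        for x,y in zip(xs,ys):
            o,dd=ray("top",(x,y));q=o+dd*((p0-o)@n)/(dd@n)-p0;Q.append((q@ux,q@uy))
        Q=np.array(Q,np.float32)*1000
        r=cv2.minAreaRect(Q);cc=np.array(r[0])/1000
        pn=seat+cc[0]*ux+cc[1]*uy
        h=pn-seat;seat=seat+h; seat=seat-ux*((seat[2]-.052)/ux[2]) if 0 else np.array([seat[0],seat[1],.052])
    print(b,len(xs),seat.round(4),"rect",np.round(r[1],1),round(r[2],1),"lohi",Q.min(0).round(1),Q.max(0).round(1))
E
```

```text
rail [[0.4698, 0.4108, 0.01], [0.5603, 0.118, 0.01], [0.6767, 0.1541, 0.01]] 0.3064102744416817 0.1218944973230972 yaw 17.162087735478327 17.200848723054243 centre [0.5733 0.2824 0.01  ]
3 89 [0.5435 0.3841 0.052 ] rect [99.4 62.7] 0.6 lohi [-49.9 -31.3] [49.6 31.7]
1 91 [0.5744 0.2841 0.052 ] rect [62.5 99.5] 89.9 lohi [-49.7 -31.3] [49.7 31.3]
2 76 [0.6054 0.1844 0.052 ] rect [61.4 99.2] 89.8 lohi [-49.5 -30.6] [49.6 30.9]
```

```bash
cat >> h.py <<'E'
PK={1:(.4885,-.081,-27),2:(.5127,-.1785,-7.5),3:(.5056,-.3049,-17.3)}
SEAT={1:(.5744,.2841,.052),2:(.6054,.1844,.052),3:(.5435,.3841,.052)}
YAW=np.radians(17.2);Rb=R.from_euler("z",YAW);N=Rb.apply([-.4226,0,.9063])
def mk(y,z): return R.from_matrix(np.c_[np.cross(y,z),y,z])
def pickR(i):
    a=np.radians(PK[i][2]+90);return mk([np.cos(a),np.sin(a),0],[0,0,-1])
placeR=mk(Rb.apply([0,1,0]),-N)
def plan(p,Rt):
    s=manip.sense();Rc=R.from_quat(s["tool_rot"]);d=np.array(p)-s["tcp_pos"]
    print("t",round(s["t"],2),"tcp",np.round(s["tcp_pos"],4),"F",np.round(s["force"],1),"gap",round(s["finger_gap"],3),"gf",round(s["gripper_force"],1))
    print("slide now-axes cm",(Rc.inv().apply(d)*100).round(2),"| turn",(Rc.inv()*Rt).as_rotvec().round(3),"| slide in target axes",(Rt.inv().apply(d)*100).round(2))
E
python3 - <<'E'
from h import *
x,y,_=PK[1]
plan((x,y,.23),pickR(1));plan((x,y,.06),pickR(1))
for n,uv,z in(("jarlid",(322,131),.117),("pump",(238,229),.118)): print(n,onz("top",uv,z).round(3))
E
```

```text
t 0.1 tcp [0.1848 0.5964 0.2304] F [0.7 0.8 0.4] gap 0.999 gf 0.0
slide now-axes cm [-49.07 -55.7    0.13] | turn [-0.002 -0.     0.17 ] | slide in target axes [-5.781e+01 -4.657e+01  4.000e-02]
t 0.1 tcp [0.1848 0.5964 0.2304] F [0.7 0.8 0.4] gap 0.999 gf 0.0
slide now-axes cm [-49.08 -55.67  17.13] | turn [-0.002 -0.     0.17 ] | slide in target axes [-57.81 -46.57  17.04]
jarlid [ 0.636 -0.146  0.117]
pump [0.397 0.067 0.118]
```

```bash
python3 -m creep '[{"slide":[-2.45,-2.785,0],"angular":[0,0,0],"claw":1},{"slide":[-2.45,-2.785,0],"angular":[0,0,0],"claw":1},{"slide":[-2.45,-2.785,0],"angular":[0,0,0],"claw":1},{"slide":[-2.45,-2.785,0],"angular":[0,0,0],"claw":1},{"slide":[-2.45,-2.785,0],"angular":[0,0,0],"claw":1},{"slide":[-2.45,-2.785,0],"angular":[0,0,0],"claw":1},{"slide":[-2.45,-2.785,0],"angular":[0,0,0],"claw":1},{"slide":[-2.45,-2.785,0],"angular":[0,0,0],"claw":1},{"slide":[-2.45,-2.785,0],"angular":[0,0,0],"claw":1},{"slide":[-2.45,-2.785,0],"angular":[0,0,0],"claw":1}]' 30
python3 -m creep '[{"slide":[-2.45,-2.785,0],"angular":[0,0,0],"claw":1},{"slide":[-2.45,-2.785,0],"angular":[0,0,0],"claw":1},{"slide":[-2.45,-2.785,0],"angular":[0,0,0],"claw":1},{"slide":[-2.45,-2.785,0],"angular":[0,0,0],"claw":1},{"slide":[-2.45,-2.785,0],"angular":[0,0,0],"claw":1},{"slide":[-2.45,-2.785,0],"angular":[0,0,0],"claw":1},{"slide":[-2.45,-2.785,0],"angular":[0,0,0],"claw":1},{"slide":[-2.45,-2.785,0],"angular":[0,0,0],"claw":1},{"slide":[-2.45,-2.785,0],"angular":[0,0,0],"claw":1},{"slide":[-2.45,-2.785,0],"angular":[0,0,0],"claw":1}]'
python3 -m creep '[{"slide":[0,0,2.5],"angular":[0,0,0.085],"claw":0.6},{"slide":[0,0,2.5],"angular":[0,0,0.085],"claw":0.6},{"slide":[0,0,2.5],"angular":[0,0,0],"claw":0.6},{"slide":[0,0,2.5],"angular":[0,0,0],"claw":0.6},{"slide":[0,0,2.5],"angular":[0,0,0],"claw":0.6},{"slide":[0,0,2.5],"angular":[0,0,0],"claw":0.6},{"slide":[0,0,2],"angular":[0,0,0],"claw":0.6},{"slide":[0,0,0],"angular":[0,0,0],"claw":0.6}]'
python3 - <<'E'
from h import *
x,y,_=PK[1]
plan((x,y,.0),pickR(1));cv2.imwrite("pics/t1.png",viewer.snapshot("top"))
a=cv2.imread("pics/t1.png");b=viewer.snapshot("scene")
m=np.hstack([cv2.resize(a[150:240,250:345],(380,360),interpolation=2),cv2.resize(b[160:260,230:335],(378,360),interpolation=2)]);cv2.imwrite("pics/c1.png",m)
E
```

```text
t: 0.93
tcp_pos: [0.3367, 0.2566, 0.2312]
tool_rot: [0.15, 0.989, -0.0, -0.0]
force: [1.8, -0.2, -0.3]
finger_gap: 0.999
gripper_force: 0.0
t: 1.77
tcp_pos: [0.4882, -0.082, 0.231]
tool_rot: [0.15, 0.989, 0.0, -0.0]
force: [1.4, 1.3, 0.8]
finger_gap: 0.999
gripper_force: 0.0
t: 2.43
tcp_pos: [0.4855, -0.0793, 0.0579]
tool_rot: [0.233, 0.972, 0.001, -0.004]
force: [-0.3, -0.4, 0.3]
finger_gap: 0.8
gripper_force: 0.0
t 2.43 tcp [ 0.4855 -0.0793  0.0579] F [-0.3 -0.4  0.3] gap 0.8 gf 0.0
slide now-axes cm [-0.39 -0.01  5.79] | turn [-0.001 -0.008  0.   ] | slide in target axes [-0.34 -0.01  5.79]
```

View pics/c1.png

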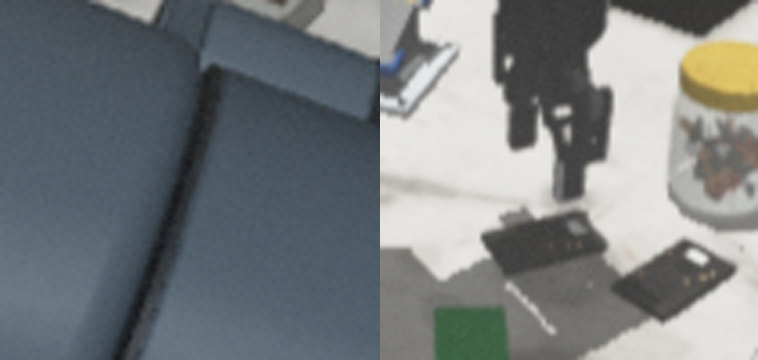

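The fingers stand above the first pack, clear of the neighbouring pack and the jar. I'll narrow the opening and go down, feeling for the bench.

```bash
python3 -m creep '[{"slide":[-0.35,0,1.5],"angular":[0,-0.008,0],"claw":0.42},{"slide":[0,0,1.5],"angular":[0,0,0],"claw":0.42},{"slide":[0,0,1],"angular":[0,0,0],"claw":0.42},{"slide":[0,0,0.5],"angular":[0,0,0],"claw":0.42},{"slide":[0,0,0.3],"angular":[0,0,0],"claw":0.42},{"slide":[0,0,0],"angular":[0,0,0],"claw":0.42}]'
python3 -m creep '[{"slide":[0,0,0.3],"angular":[0,0,0],"claw":0.42},{"slide":[0,0,0.2],"angular":[0,0,0],"claw":0.42},{"slide":[0,0,0],"angular":[0,0,0],"claw":0.42}]'
python3 -m creep '[{"slide":[0,0,0.2],"angular":[0,0,0],"claw":0.42},{"slide":[0,0,0],"angular":[0,0,0],"claw":0.42}]'
```

```text
t: 3.03
tcp_pos: [0.4916, -0.082, 0.0135]
tool_rot: [0.233, 0.972, -0.001, 0.004]
force: [0.0, -0.4, 0.3]
finger_gap: 0.708
gripper_force: 0.0
t: 3.28
tcp_pos: [0.4916, -0.082, 0.0084]
tool_rot: [0.233, 0.972, -0.001, 0.004]
force: [-0.1, 0.8, 0.3]
finger_gap: 0.711
gripper_force: 0.0
t: 3.45
tcp_pos: [0.4915, -0.082, 0.0062]
tool_rot: [0.233, 0.972, -0.001, 0.004]
force: [0.2, -0.4, -0.0]
finger_gap: 0.708
gripper_force: 0.0
```

```bash
python3 -m creep '[{"slide":[0.3,0,0.2],"angular":[0,0.008,0],"claw":0.42},{"slide":[0,0,0],"angular":[0,0,0],"claw":0.42}]'
python3 -m creep '[{"slide":[0,0,0.2],"angular":[0,0,0],"claw":0.42},{"slide":[0,0,0],"angular":[0,0,0],"claw":0.42}]'
python3 -m creep '[{"slide":[0,0,0.2],"angular":[0,0,0],"claw":0.42},{"slide":[0,0,0],"angular":[0,0,0],"claw":0.42}]'
```

```text
t: 3.62
tcp_pos: [0.4883, -0.0804, 0.0041]
tool_rot: [0.233, 0.972, 0.0, -0.001]
force: [0.3, -0.7, -0.7]
finger_gap: 0.709
gripper_force: 0.0
t: 3.78
tcp_pos: [0.4887, -0.0806, 0.002]
tool_rot: [0.233, 0.972, 0.0, -0.0]
force: [0.3, 0.3, -0.7]
finger_gap: 0.71
gripper_force: 0.0
t: 3.95
tcp_pos: [0.4888, -0.0806, 0.0]
tool_rot: [0.233, 0.972, 0.0, -0.0]
force: [-0.4, -0.1, 0.9]
finger_gap: 0.709
gripper_force: 0.0
```

```bash
python3 -m creep '[{"slide":[0,0,0.2],"angular":[0,0,0],"claw":0.42},{"slide":[0,0,0],"angular":[0,0,0],"claw":0.42}]'
python3 -m creep '[{"slide":[0,0,0],"angular":[0,0,0],"claw":0.3},{"slide":[0,0,0],"angular":[0,0,0],"claw":0.1},{"slide":[0,0,0],"angular":[0,0,0],"claw":0},{"slide":[0,0,0],"angular":[0,0,0],"claw":0},{"slide":[0,0,0],"angular":[0,0,0],"claw":0}]' 30
```

```text
t: 4.12
tcp_pos: [0.4887, -0.0806, -0.002]
tool_rot: [0.233, 0.972, 0.0, -0.0]
force: [-0.7, -0.8, -0.2]
finger_gap: 0.71
gripper_force: 0.0
t: 4.53
tcp_pos: [0.4889, -0.0806, -0.0015]
tool_rot: [0.233, 0.972, -0.0, 0.0]
force: [-1.3, 1.1, 2.5]
finger_gap: 0.577
gripper_force: 31.4
```

```bash
python3 -m creep '[{"slide":[0,0,-1],"angular":[0,0,0],"claw":0},{"slide":[0,0,-3],"angular":[0,0,0],"claw":0},{"slide":[0,0,-3],"angular":[0,0,0],"claw":0},{"slide":[0,0,-3],"angular":[0,0,0],"claw":0},{"slide":[0,0,-3],"angular":[0,0,0],"claw":0},{"slide":[0,0,-3],"angular":[0,0,0],"claw":0},{"slide":[0,0,0],"angular":[0,0,0],"claw":0},{"slide":[0,0,0],"angular":[0,0,0],"claw":0}]' 40
python3 - <<'E'
from h import *
plan(np.array(SEAT[1])+.08*N,placeR)
print(placeR.as_matrix().round(2))
E
```

```text
t: 5.2
tcp_pos: [0.4898, -0.0809, 0.1603]
tool_rot: [0.233, 0.972, -0.0, 0.002]
force: [0.6, 0.0, -2.1]
finger_gap: 0.57
gripper_force: 42.5
t 5.2 tcp [ 0.4898 -0.0809  0.1603] F [ 0.6  0.  -2.1] gap 0.57 gf 42.5
slide now-axes cm [11.45 34.02  3.54] | turn [-0.17  -0.41  -0.758] | slide in target axes [-12.53  32.37   9.79]
[[-0.87 -0.3   0.4 ]
 [-0.27  0.96  0.12]
 [-0.42  0.   -0.91]]
```

```bash
python3 -m creep '[{"slide":[1.15,3.4,0],"angular":[0,0,0],"claw":0},{"slide":[1.15,3.4,0],"angular":[0,0,0],"claw":0},{"slide":[1.15,3.4,0],"angular":[0,0,0],"claw":0},{"slide":[1.15,3.4,0],"angular":[0,0,0],"claw":0},{"slide":[1.15,3.4,0],"angular":[0,0,0],"claw":0},{"slide":[1.15,3.4,0],"angular":[0,0,0],"claw":0},{"slide":[1.15,3.4,0],"angular":[0,0,0],"claw":0},{"slide":[1.15,3.4,0],"angular":[0,0,0],"claw":0},{"slide":[1.15,3.4,0],"angular":[0,0,0],"claw":0},{"slide":[1.15,3.4,0],"angular":[0,0,0],"claw":0}]'
python3 -m creep '[{"slide":[0,0,0],"angular":[-0.021,-0.051,-0.095],"claw":0},{"slide":[0,0,0],"angular":[-0.021,-0.051,-0.095],"claw":0},{"slide":[0,0,0],"angular":[-0.021,-0.051,-0.095],"claw":0},{"slide":[0,0,0],"angular":[-0.021,-0.051,-0.095],"claw":0},{"slide":[0,0,0],"angular":[-0.021,-0.051,-0.095],"claw":0},{"slide":[0,0,0],"angular":[-0.021,-0.051,-0.095],"claw":0},{"slide":[0,0,0],"angular":[-0.021,-0.051,-0.095],"claw":0},{"slide":[0,0,0],"angular":[-0.021,-0.051,-0.095],"claw":0},{"slide":[0,0,0],"angular":[0,0,0],"claw":0},{"slide":[0,0,0],"angular":[0,0,0],"claw":0}]'
python3 - <<'E'
from h import *
plan(np.array(SEAT[1])+.05*N,placeR)
E
```

```text
t: 6.03
tcp_pos: [0.539, 0.2759, 0.156]
tool_rot: [0.233, 0.972, -0.001, -0.002]
force: [1.5, -0.4, -1.6]
finger_gap: 0.574
gripper_force: 42.5
t: 6.87
tcp_pos: [0.5388, 0.2738, 0.1563]
tool_rot: [-0.145, 0.967, 0.033, 0.208]
force: [-0.7, -0.1, -0.8]
finger_gap: 0.567
gripper_force: 42.5
t 6.87 tcp [0.5388 0.2738 0.1563] F [-0.7 -0.1 -0.8] gap 0.567 gf 42.5
slide now-axes cm [ 0.97 -0.08  6.03] | turn [ 0.002 -0.012 -0.003] | slide in target axes [ 1.05 -0.07  6.02]
```

```bash
python3 -m creep '[{"slide":[0.55,0,2],"angular":[0,-0.012,0],"claw":0},{"slide":[0.5,-0.07,2],"angular":[0,0,0],"claw":0},{"slide":[0,0,2],"angular":[0,0,0],"claw":0},{"slide":[0,0,1.5],"angular":[0,0,0],"claw":0},{"slide":[0,0,0],"angular":[0,0,0],"claw":0},{"slide":[0,0,0],"angular":[0,0,0],"claw":0}]'
python3 - <<'E'
from h import *
plan(np.array(SEAT[1])-.0015*N,placeR)
a=viewer.snapshot("top");b=viewer.snapshot("scene")
m=np.hstack([cv2.resize(a[110:215,90:215],(400,336),interpolation=2),cv2.resize(b[125:200,145:260],(400,260),interpolation=2)[:,:].copy() if 0 else cv2.copyMakeBorder(cv2.resize(b[120:200,150:245],(400,336),interpolation=2),0,0,0,0,0)]);cv2.imwrite("pics/c2.png",m)
E
```

```text
t: 7.37
tcp_pos: [0.5623, 0.2808, 0.0849]
tool_rot: [-0.146, 0.965, 0.034, 0.216]
force: [0.2, -1.2, 0.3]
finger_gap: 0.569
gripper_force: 42.5
t 7.37 tcp [0.5623 0.2808 0.0849] F [ 0.2 -1.2  0.3] gap 0.569 gf 42.5
slide now-axes cm [ 0.27 -0.05  3.66] | turn [ 0.002  0.004 -0.001] | slide in target axes [ 0.26 -0.04  3.66]
```

View pics/c2.png

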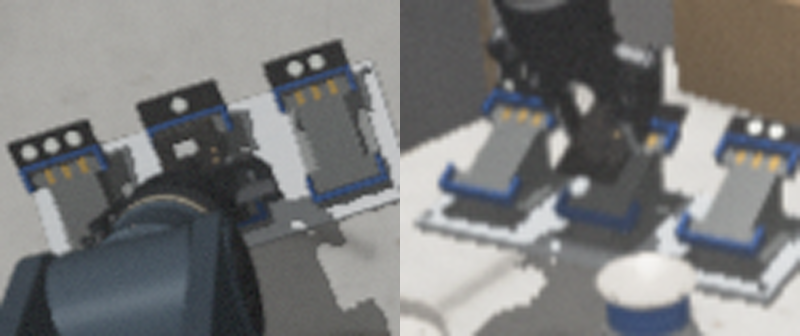

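The pack hangs level with the slope over the one-dot bay, at about (185,145) in the left crop, and the other two bays are empty. I'll lower it, watching the force.

```bash
python3 -m creep '[{"slide":[0.26,-0.04,1],"angular":[0.002,0.004,0],"claw":0},{"slide":[0,0,0.8],"angular":[0,0,0],"claw":0},{"slide":[0,0,0.6],"angular":[0,0,0],"claw":0},{"slide":[0,0,0],"angular":[0,0,0],"claw":0}]'
python3 -m creep '[{"slide":[0,0,0.3],"angular":[0,0,0],"claw":0},{"slide":[0,0,0.3],"angular":[0,0,0],"claw":0},{"slide":[0,0,0],"angular":[0,0,0],"claw":0}]'
python3 -m creep '[{"slide":[0,0,0.2],"angular":[0,0,0],"claw":0},{"slide":[0,0,0.2],"angular":[0,0,0],"claw":0},{"slide":[0,0,0],"angular":[0,0,0],"claw":0}]'
python3 -c "
from h import *
plan(np.array(SEAT[1])-.0015*N,placeR)"
```

```text
t: 7.8
tcp_pos: [0.5699, 0.2826, 0.062]
tool_rot: [-0.146, 0.965, 0.033, 0.214]
force: [0.1, 0.3, -1.4]
finger_gap: 0.568
gripper_force: 42.5
t: 8.05
tcp_pos: [0.5723, 0.2834, 0.0573]
tool_rot: [-0.146, 0.965, 0.033, 0.215]
force: [-0.2, -0.1, -1.8]
finger_gap: 0.567
gripper_force: 42.5
t: 8.3
tcp_pos: [0.5739, 0.2839, 0.0539]
tool_rot: [-0.146, 0.965, 0.033, 0.215]
force: [-0.4, 0.5, -1.7]
finger_gap: 0.57
gripper_force: 42.5
t 8.3 tcp [0.5739 0.2839 0.0539] F [-0.4  0.5 -1.7] gap 0.57 gf 42.5
slide now-axes cm [0.03 0.   0.34] | turn [0.    0.002 0.001] | slide in target axes [0.03 0.   0.34]
```

```bash
python3 -m creep '[{"slide":[0,0,0.1],"angular":[0,0,0],"claw":0},{"slide":[0,0,0.1],"angular":[0,0,0],"claw":0},{"slide":[0,0,0],"angular":[0,0,0],"claw":0}]'
python3 -m creep '[{"slide":[0,0,0.1],"angular":[0,0,0],"claw":0},{"slide":[0,0,0],"angular":[0,0,0],"claw":0}]'
python3 -m creep '[{"slide":[0,0,0.1],"angular":[0,0,0],"claw":0},{"slide":[0,0,0],"angular":[0,0,0],"claw":0}]'
```

```text
t: 8.55
tcp_pos: [0.5747, 0.2842, 0.0522]
tool_rot: [-0.146, 0.965, 0.033, 0.215]
force: [-0.2, -0.3, -1.0]
finger_gap: 0.572
gripper_force: 42.5
t: 8.72
tcp_pos: [0.575, 0.2843, 0.0516]
tool_rot: [-0.146, 0.965, 0.033, 0.215]
force: [-1.4, -1.7, 0.5]
finger_gap: 0.568
gripper_force: 42.7
t: 8.88
tcp_pos: [0.575, 0.2843, 0.0516]
tool_rot: [-0.146, 0.965, 0.033, 0.215]
force: [-3.8, -3.3, 8.7]
finger_gap: 0.568
gripper_force: 43.6
```

Floor contact comes where expected (TCP 1 mm from prediction). I'll release slowly and back out.

```bash
python3 -m creep '[{"slide":[0,0,0],"angular":[0,0,0],"claw":0.2},{"slide":[0,0,0],"angular":[0,0,0],"claw":0.3},{"slide":[0,0,0],"angular":[0,0,0],"claw":0.45},{"slide":[0,0,0],"angular":[0,0,0],"claw":0.5},{"slide":[0,0,0],"angular":[0,0,0],"claw":0.5},{"slide":[0,0,-1],"angular":[0,0,0],"claw":0.5},{"slide":[0,0,-3],"angular":[0,0,0],"claw":0.5},{"slide":[0,0,-4],"angular":[0,0,0],"claw":0.5},{"slide":[0,0,-4],"angular":[0,0,0],"claw":0.5},{"slide":[0,0,0],"angular":[0,0,0],"claw":0.5}]'
python3 - <<'E'
from h import *
x,y,_=PK[2]
plan((x,y,.165),pickR(2))
E
```

```text
t: 9.72
tcp_pos: [0.5262, 0.2696, 0.1655]
tool_rot: [-0.147, 0.964, 0.033, 0.219]
force: [-0.7, 0.0, -0.2]
finger_gap: 0.751
gripper_force: 0.0
t 9.72 tcp [0.5262 0.2696 0.1655] F [-0.7  0.  -0.2] gap 0.751 gf 0.0
slide now-axes cm [ 13.2  -42.38  -6.26] | turn [0.096 0.44  0.425] | slide in target axes [ -4.51 -44.6    0.05]
```

```bash
python3 -m creep '[{"slide":[0,0,0],"angular":[0.016,0.0733,0.0708],"claw":0.5},{"slide":[0,0,0],"angular":[0.016,0.0733,0.0708],"claw":0.5},{"slide":[0,0,0],"angular":[0.016,0.0733,0.0708],"claw":0.5},{"slide":[0,0,0],"angular":[0.016,0.0733,0.0708],"claw":0.5},{"slide":[0,0,0],"angular":[0.016,0.0733,0.0708],"claw":0.5},{"slide":[0,0,0],"angular":[0.016,0.0733,0.0708],"claw":0.5},{"slide":[-0.376,-3.717,0],"angular":[0,0,0],"claw":0.5},{"slide":[-0.376,-3.717,0],"angular":[0,0,0],"claw":0.5}]'
python3 -m creep '[{"slide":[-0.376,-3.717,0],"angular":[0,0,0],"claw":0.5},{"slide":[-0.376,-3.717,0],"angular":[0,0,0],"claw":0.5},{"slide":[-0.376,-3.717,0],"angular":[0,0,0],"claw":0.5},{"slide":[-0.376,-3.717,0],"angular":[0,0,0],"claw":0.5},{"slide":[-0.376,-3.717,0],"angular":[0,0,0],"claw":0.5},{"slide":[-0.376,-3.717,0],"angular":[0,0,0],"claw":0.5},{"slide":[-0.376,-3.717,0],"angular":[0,0,0],"claw":0.5},{"slide":[-0.376,-3.717,0],"angular":[0,0,0],"claw":0.5},{"slide":[-0.376,-3.717,0],"angular":[0,0,0],"claw":0.5},{"slide":[-0.376,-3.717,0],"angular":[0,0,0],"claw":0.5}]'
python3 -m creep '[{"slide":[0,0,0],"angular":[0,0,0],"claw":0.5},{"slide":[0,0,0],"angular":[0,0,0],"claw":0.5}]'
python3 - <<'E'
from h import *
x,y,_=PK[2]
plan((x,y,-.002),pickR(2))
a=viewer.snapshot("top");b=viewer.snapshot("scene")
m=np.hstack([cv2.resize(a[110:215,90:215],(400,336),interpolation=2),cv2.resize(b[120:270,150:345],(437,336),interpolation=2)[:,:400]]);cv2.imwrite("pics/c3.png",m)
E
```

```text
t: 10.38
tcp_pos: [0.5259, 0.1952, 0.1593]
tool_rot: [0.064, 0.998, -0.001, -0.003]
force: [-0.5, -0.7, 0.4]
finger_gap: 0.752
gripper_force: 0.0
t: 11.22
tcp_pos: [0.5127, -0.1806, 0.1602]
tool_rot: [0.066, 0.998, -0.001, -0.004]
force: [0.2, -0.1, 0.2]
finger_gap: 0.748
gripper_force: 0.0
t: 11.38
tcp_pos: [0.5131, -0.181, 0.1601]
tool_rot: [0.068, 0.998, -0.001, -0.004]
force: [0.5, 0.3, 0.3]
finger_gap: 0.75
gripper_force: 0.0
t 11.38 tcp [ 0.5131 -0.181   0.1601] F [0.5 0.3 0.3] gap 0.75 gf 0.0
slide now-axes cm [-0.04  0.29 16.21] | turn [-0.003 -0.007 -0.004] | slide in target axes [ 0.07  0.24 16.21]
```

View pics/c3.png

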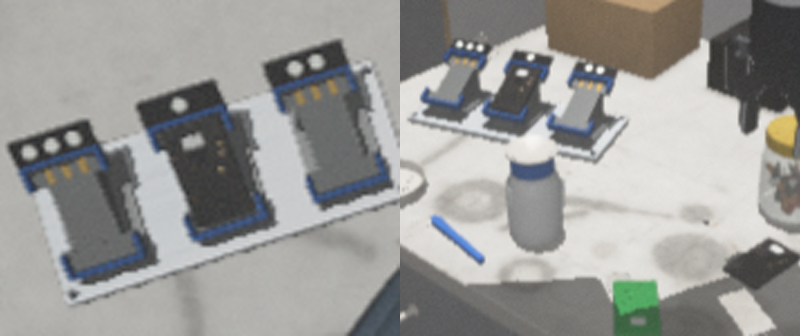

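The first pack lies in the one-dot bay at crop (210,185), inside the blue walls. Now down on pack 2.

```bash
python3 -m creep '[{"slide":[0.07,0.24,3],"angular":[-0.003,-0.007,-0.004],"claw":0.45},{"slide":[0,0,3],"angular":[0,0,0],"claw":0.45},{"slide":[0,0,3],"angular":[0,0,0],"claw":0.45},{"slide":[0,0,2.5],"angular":[0,0,0],"claw":0.45},{"slide":[0,0,1.5],"angular":[0,0,0],"claw":0.45},{"slide":[0,0,0.8],"angular":[0,0,0],"claw":0.45},{"slide":[0,0,0],"angular":[0,0,0],"claw":0.45},{"slide":[0,0,0],"angular":[0,0,0],"claw":0.45}]'
python3 -c "
from h import *
plan((*PK[2][:2],-.002),pickR(2))"
```

```text
t: 12.15
tcp_pos: [0.5128, -0.1753, 0.0223]
tool_rot: [0.063, 0.998, 0.0, -0.0]
force: [1.1, -0.7, -0.3]
finger_gap: 0.726
gripper_force: 0.0
t 12.15 tcp [ 0.5128 -0.1753  0.0223] F [ 1.1 -0.7 -0.3] gap 0.726 gf 0.0
slide now-axes cm [-0.04 -0.32  2.43] | turn [ 0.    -0.001  0.006] | slide in target axes [-0.04 -0.31  2.43]
```

```bash
python3 -m creep '[{"slide":[-0.04,-0.31,0.5],"angular":[0,0,0.006],"claw":0.45},{"slide":[0,0,0.5],"angular":[0,0,0],"claw":0.45},{"slide":[0,0,0],"angular":[0,0,0],"claw":0.45}]'
python3 -m creep '[{"slide":[0,0,0.4],"angular":[0,0,0],"claw":0.45},{"slide":[0,0,0.4],"angular":[0,0,0],"claw":0.45},{"slide":[0,0,0],"angular":[0,0,0],"claw":0.45}]'
python3 -m creep '[{"slide":[0,0,0.3],"angular":[0,0,0],"claw":0.45},{"slide":[0,0,0.3],"angular":[0,0,0],"claw":0.45},{"slide":[0,0,0],"angular":[0,0,0],"claw":0.45}]'
python3 -c "
from h import *
plan((*PK[2][:2],-.002),pickR(2))"
```

```text
t: 12.4
tcp_pos: [0.5128, -0.1797, 0.0122]
tool_rot: [0.067, 0.998, -0.0, -0.0]
force: [-0.4, 0.1, -0.7]
finger_gap: 0.725
gripper_force: 0.0
t: 12.65
tcp_pos: [0.5122, -0.1794, 0.0036]
tool_rot: [0.067, 0.998, 0.0, -0.001]
force: [0.6, 0.6, -0.5]
finger_gap: 0.721
gripper_force: 0.0
t: 12.9
tcp_pos: [0.5122, -0.1794, -0.0025]
tool_rot: [0.066, 0.998, 0.0, -0.001]
force: [0.7, 0.2, -0.7]
finger_gap: 0.724
gripper_force: 0.0
t 12.9 tcp [ 0.5122 -0.1794 -0.0025] F [ 0.7  0.2 -0.7] gap 0.724 gf 0.0
slide now-axes cm [-0.03  0.09 -0.05] | turn [ 0.    -0.002 -0.002] | slide in target axes [-0.03  0.09 -0.05]
```

```bash
python3 -m creep '[{"slide":[0,0.09,-0.05],"angular":[0,0,0],"claw":0.3},{"slide":[0,0,0],"angular":[0,0,0],"claw":0.1},{"slide":[0,0,0],"angular":[0,0,0],"claw":0},{"slide":[0,0,0],"angular":[0,0,0],"claw":0},{"slide":[0,0,0],"angular":[0,0,0],"claw":0}]' 40
python3 -m creep '[{"slide":[0,0,-1],"angular":[0,0,0],"claw":0},{"slide":[0,0,-3],"angular":[0,0,0],"claw":0},{"slide":[0,0,-3],"angular":[0,0,0],"claw":0},{"slide":[0,0,-3],"angular":[0,0,0],"claw":0},{"slide":[0,0,-3],"angular":[0,0,0],"claw":0},{"slide":[0,0,-3],"angular":[0,0,0],"claw":0},{"slide":[0,0,0],"angular":[0,0,0],"claw":0},{"slide":[0,0,0],"angular":[0,0,0],"claw":0}]'
python3 -c "
from h import *
plan(np.array(SEAT[2])+.09*N,placeR)"
```

```text
t: 13.32
tcp_pos: [0.5128, -0.1786, -0.0011]
tool_rot: [0.066, 0.998, 0.0, -0.0]
force: [0.0, 1.3, 3.2]
finger_gap: 0.566
gripper_force: 41.7
t: 13.98
tcp_pos: [0.5138, -0.1792, 0.1609]
tool_rot: [0.066, 0.998, -0.001, 0.002]
force: [0.1, 0.2, -1.3]
finger_gap: 0.568
gripper_force: 41.9
t 13.98 tcp [ 0.5138 -0.1792  0.1609] F [ 0.1  0.2 -1.3] gap 0.568 gf 41.9
slide now-axes cm [-0.8  35.66  2.67] | turn [-0.097 -0.426 -0.425] | slide in target axes [-13.07  32.03   9.11]
```

```bash
python3 -m creep '[{"slide":[-0.08,3.57,0],"angular":[0,0,0],"claw":0},{"slide":[-0.08,3.57,0],"angular":[0,0,0],"claw":0},{"slide":[-0.08,3.57,0],"angular":[0,0,0],"claw":0},{"slide":[-0.08,3.57,0],"angular":[0,0,0],"claw":0},{"slide":[-0.08,3.57,0],"angular":[0,0,0],"claw":0},{"slide":[-0.08,3.57,0],"angular":[0,0,0],"claw":0},{"slide":[-0.08,3.57,0],"angular":[0,0,0],"claw":0},{"slide":[-0.08,3.57,0],"angular":[0,0,0],"claw":0},{"slide":[-0.08,3.57,0],"angular":[0,0,0],"claw":0},{"slide":[-0.08,3.57,0],"angular":[0,0,0],"claw":0}]'
python3 -m creep '[{"slide":[0,0,0],"angular":[-0.0162,-0.071,-0.0708],"claw":0},{"slide":[0,0,0],"angular":[-0.0162,-0.071,-0.0708],"claw":0},{"slide":[0,0,0],"angular":[-0.0162,-0.071,-0.0708],"claw":0},{"slide":[0,0,0],"angular":[-0.0162,-0.071,-0.0708],"claw":0},{"slide":[0,0,0],"angular":[-0.0162,-0.071,-0.0708],"claw":0},{"slide":[0,0,0],"angular":[-0.0162,-0.071,-0.0708],"claw":0},{"slide":[0,0,0],"angular":[0,0,0],"claw":0},{"slide":[0,0,0],"angular":[0,0,0],"claw":0},{"slide":[0,0,0],"angular":[0,0,0],"claw":0}]'
python3 -c "
from h import *
plan(np.array(SEAT[2])+.035*N,placeR)"
```

```text
t: 14.82
tcp_pos: [0.5666, 0.1757, 0.1567]
tool_rot: [0.066, 0.998, -0.0, -0.002]
force: [1.3, -0.4, -1.4]
finger_gap: 0.566
gripper_force: 41.9
t: 15.57
tcp_pos: [0.5684, 0.1749, 0.158]
tool_rot: [-0.137, 0.969, 0.034, 0.203]
force: [0.6, -1.9, -0.8]
finger_gap: 0.571
gripper_force: 41.9
t 15.57 tcp [0.5684 0.1749 0.158 ] F [ 0.6 -1.9 -0.8] gap 0.571 gf 41.9
slide now-axes cm [ 0.86 -0.23  7.74] | turn [ 0.003 -0.021 -0.02 ] | slide in target axes [ 1.02 -0.19  7.72]
```

```bash
python3 -m creep '[{"slide":[0,0,0],"angular":[0.003,-0.021,-0.02],"claw":0},{"slide":[0.5,-0.1,2],"angular":[0,0,0],"claw":0},{"slide":[0.5,-0.1,2],"angular":[0,0,0],"claw":0},{"slide":[0,0,2],"angular":[0,0,0],"claw":0},{"slide":[0,0,1],"angular":[0,0,0],"claw":0},{"slide":[0,0,0.5],"angular":[0,0,0],"claw":0},{"slide":[0,0,0],"angular":[0,0,0],"claw":0},{"slide":[0,0,0],"angular":[0,0,0],"claw":0}]'
python3 -c "
from h import *
plan(np.array(SEAT[2])-.0015*N,placeR)"
```

```text
t: 16.23
tcp_pos: [0.5909, 0.1801, 0.0864]
tool_rot: [-0.147, 0.965, 0.032, 0.215]
force: [-0.3, -0.0, -0.7]
finger_gap: 0.568
gripper_force: 41.9
t 16.23 tcp [0.5909 0.1801 0.0864] F [-0.3 -0.  -0.7] gap 0.568 gf 41.9
slide now-axes cm [ 0.09 -0.02  3.91] | turn [0.    0.002 0.002] | slide in target axes [ 0.08 -0.02  3.91]
```

```bash
python3 -m creep '[{"slide":[0.08,-0.02,1],"angular":[0,0,0],"claw":0},{"slide":[0,0,1],"angular":[0,0,0],"claw":0},{"slide":[0,0,0.7],"angular":[0,0,0],"claw":0},{"slide":[0,0,0],"angular":[0,0,0],"claw":0}]'
python3 -m creep '[{"slide":[0,0,0.3],"angular":[0,0,0],"claw":0},{"slide":[0,0,0.3],"angular":[0,0,0],"claw":0},{"slide":[0,0,0],"angular":[0,0,0],"claw":0}]'
python3 -m creep '[{"slide":[0,0,0.2],"angular":[0,0,0],"claw":0},{"slide":[0,0,0.2],"angular":[0,0,0],"claw":0},{"slide":[0,0,0],"angular":[0,0,0],"claw":0}]'
python3 -m creep '[{"slide":[0,0,0.1],"angular":[0,0,0],"claw":0},{"slide":[0,0,0],"angular":[0,0,0],"claw":0}]'
python3 -c "
from h import *
plan(np.array(SEAT[2])-.0015*N,placeR)"
```

```text
t: 16.57
tcp_pos: [0.6012, 0.183, 0.0616]
tool_rot: [-0.147, 0.965, 0.032, 0.215]
force: [-0.5, 1.0, -0.8]
finger_gap: 0.571
gripper_force: 41.9
t: 16.82
tcp_pos: [0.6033, 0.1836, 0.0564]
tool_rot: [-0.147, 0.965, 0.032, 0.215]
force: [0.5, -1.1, -1.7]
finger_gap: 0.568
gripper_force: 41.9
t: 17.07
tcp_pos: [0.6048, 0.1841, 0.0524]
tool_rot: [-0.147, 0.965, 0.032, 0.215]
force: [0.2, -0.5, -0.5]
finger_gap: 0.57
gripper_force: 41.9
t: 17.23
tcp_pos: [0.6051, 0.1842, 0.0516]
tool_rot: [-0.147, 0.965, 0.032, 0.215]
force: [0.4, 0.8, -0.4]
finger_gap: 0.571
gripper_force: 42.0
t 17.23 tcp [0.6051 0.1842 0.0516] F [ 0.4  0.8 -0.4] gap 0.571 gf 42.0
slide now-axes cm [-0.05  0.01  0.13] | turn [0.    0.002 0.002] | slide in target axes [-0.05  0.01  0.13]
```

```bash
python3 -m creep '[{"slide":[0,0,0.1],"angular":[0,0,0],"claw":0},{"slide":[0,0,0],"angular":[0,0,0],"claw":0}]'
python3 -m creep '[{"slide":[0,0,0],"angular":[0,0,0],"claw":0.2},{"slide":[0,0,0],"angular":[0,0,0],"claw":0.3},{"slide":[0,0,0],"angular":[0,0,0],"claw":0.45},{"slide":[0,0,0],"angular":[0,0,0],"claw":0.5},{"slide":[0,0,0],"angular":[0,0,0],"claw":0.5},{"slide":[0,0,-1],"angular":[0,0,0],"claw":0.5},{"slide":[0,0,-3],"angular":[0,0,0],"claw":0.5},{"slide":[0,0,-4],"angular":[0,0,0],"claw":0.5},{"slide":[0,0,-4],"angular":[0,0,0],"claw":0.5},{"slide":[0,0,0],"angular":[0,0,0],"claw":0.5}]'
python3 - <<'E'
from h import *
x,y,_=PK[3]
plan((x,y,.165),pickR(3))
E
```

```text
t: 17.4
tcp_pos: [0.6051, 0.1842, 0.0515]
tool_rot: [-0.147, 0.965, 0.032, 0.215]
force: [-3.5, -2.0, 6.2]
finger_gap: 0.571
gripper_force: 42.8
t: 18.23
tcp_pos: [0.5568, 0.1692, 0.165]
tool_rot: [-0.147, 0.964, 0.032, 0.218]
force: [-0.4, 0.2, 0.3]
finger_gap: 0.75
gripper_force: 0.0
t 18.23 tcp [0.5568 0.1692 0.165 ] F [-0.4  0.2  0.3] gap 0.75 gf 0.0
slide now-axes cm [ 17.21 -43.73  -8.06] | turn [0.132 0.432 0.595] | slide in target axes [ -9.21 -46.79  -0.  ]
```

```bash
python3 -m creep '[{"slide":[0,0,0],"angular":[0.0189,0.0617,0.085],"claw":0.5},{"slide":[0,0,0],"angular":[0.0189,0.0617,0.085],"claw":0.5},{"slide":[0,0,0],"angular":[0.0189,0.0617,0.085],"claw":0.5},{"slide":[0,0,0],"angular":[0.0189,0.0617,0.085],"claw":0.5},{"slide":[0,0,0],"angular":[0.0189,0.0617,0.085],"claw":0.5},{"slide":[0,0,0],"angular":[0.0189,0.0617,0.085],"claw":0.5},{"slide":[0,0,0],"angular":[0.0189,0.0617,0.085],"claw":0.5},{"slide":[-0.708,-3.6,0],"angular":[0,0,0],"claw":0.5},{"slide":[-0.708,-3.6,0],"angular":[0,0,0],"claw":0.5},{"slide":[-0.708,-3.6,0],"angular":[0,0,0],"claw":0.5}]'
python3 -m creep '[{"slide":[-0.708,-3.6,0],"angular":[0,0,0],"claw":0.5},{"slide":[-0.708,-3.6,0],"angular":[0,0,0],"claw":0.5},{"slide":[-0.708,-3.6,0],"angular":[0,0,0],"claw":0.5},{"slide":[-0.708,-3.6,0],"angular":[0,0,0],"claw":0.5},{"slide":[-0.708,-3.6,0],"angular":[0,0,0],"claw":0.5},{"slide":[-0.708,-3.6,0],"angular":[0,0,0],"claw":0.5},{"slide":[-0.708,-3.6,0],"angular":[0,0,0],"claw":0.5},{"slide":[-0.708,-3.6,0],"angular":[0,0,0],"claw":0.5},{"slide":[-0.708,-3.6,0],"angular":[0,0,0],"claw":0.5},{"slide":[-0.708,-3.6,0],"angular":[0,0,0],"claw":0.5}]'
python3 -m creep '[{"slide":[0,0,0],"angular":[0,0,0],"claw":0.45},{"slide":[0,0,0],"angular":[0,0,0],"claw":0.45},{"slide":[0,0,0],"angular":[0,0,0],"claw":0.45}]'
python3 - <<'E'
from h import *
x,y,_=PK[3]
plan((x,y,-.002),pickR(3))
a=viewer.snapshot("top");b=viewer.snapshot("scene")
m=np.hstack([cv2.resize(a[110:215,90:215],(400,336),interpolation=2),cv2.resize(b[160:290,250:405],(400,336),interpolation=2)]);cv2.imwrite("pics/c4.png",m)
E
```

```text
t: 19.07
tcp_pos: [0.5494, 0.0604, 0.1578]
tool_rot: [0.13, 0.992, 0.004, 0.009]
force: [-0.2, -0.1, -0.6]
finger_gap: 0.747
gripper_force: 0.0
t: 19.9
tcp_pos: [0.5238, -0.307, 0.1557]
tool_rot: [0.131, 0.991, 0.004, 0.009]
force: [-0.1, -0.4, -0.9]
finger_gap: 0.749
gripper_force: 0.0
t: 20.15
tcp_pos: [0.5237, -0.3046, 0.1555]
tool_rot: [0.131, 0.991, 0.004, 0.009]
force: [0.0, 0.4, 0.0]
finger_gap: 0.729
gripper_force: 0.0
t 20.15 tcp [ 0.5237 -0.3046  0.1555] F [0.  0.4 0. ] gap 0.729 gf 0.0
slide now-axes cm [ 1.99 -0.67 15.72] | turn [0.011 0.016 0.039] | slide in target axes [ 1.71 -0.57 15.75]
```

View pics/c4.png

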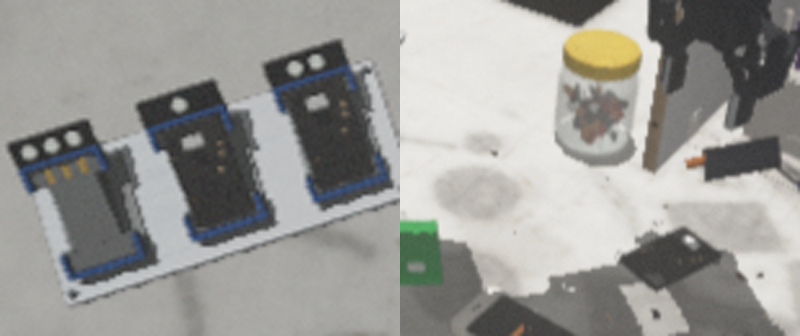

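Both packs lie home in bays 1 and 2, at crop (210,185) and (330,140). The last pack is still at crop (670,258), and the jar is unmoved. Next I fetch pack 3.

```bash
python3 -m creep '[{"slide":[0,0,0],"angular":[0.011,0.016,0.039],"claw":0.45},{"slide":[0.9,-0.3,2],"angular":[0,0,0],"claw":0.45},{"slide":[0.81,-0.27,3],"angular":[0,0,0],"claw":0.45},{"slide":[0,0,3],"angular":[0,0,0],"claw":0.45},{"slide":[0,0,2.5],"angular":[0,0,0],"claw":0.45},{"slide":[0,0,1.5],"angular":[0,0,0],"claw":0.45},{"slide":[0,0,1],"angular":[0,0,0],"claw":0.45},{"slide":[0,0,0],"angular":[0,0,0],"claw":0.45},{"slide":[0,0,0],"angular":[0,0,0],"claw":0.45}]'
python3 -c "
from h import *
plan((*PK[3][:2],-.002),pickR(3))"
```

```text
t: 21.0
tcp_pos: [0.5067, -0.305, 0.0264]
tool_rot: [0.15, 0.989, -0.001, 0.001]
force: [0.8, 0.2, 0.5]
finger_gap: 0.725
gripper_force: 0.0
t 21.0 tcp [ 0.5067 -0.305   0.0264] F [0.8 0.2 0.5] gap 0.725 gf 0.0
slide now-axes cm [ 0.11 -0.02  2.83] | turn [-0.001  0.001  0.002] | slide in target axes [ 0.11 -0.02  2.84]
```

```bash
python3 -m creep '[{"slide":[0.11,0,0.7],"angular":[0,0,0],"claw":0.45},{"slide":[0,0,0.7],"angular":[0,0,0],"claw":0.45},{"slide":[0,0,0],"angular":[0,0,0],"claw":0.45}]'
python3 -m creep '[{"slide":[0,0,0.4],"angular":[0,0,0],"claw":0.45},{"slide":[0,0,0.4],"angular":[0,0,0],"claw":0.45},{"slide":[0,0,0],"angular":[0,0,0],"claw":0.45}]'
python3 -m creep '[{"slide":[0,0,0.3],"angular":[0,0,0],"claw":0.45},{"slide":[0,0,0.3],"angular":[0,0,0],"claw":0.45},{"slide":[0,0,0],"angular":[0,0,0],"claw":0.45}]'
python3 -c "
from h import *
plan((*PK[3][:2],-.002),pickR(3))"
```

```text
t: 21.25
tcp_pos: [0.505, -0.3053, 0.0119]
tool_rot: [0.15, 0.989, -0.001, 0.0]
force: [-0.5, -0.1, -0.4]
finger_gap: 0.723
gripper_force: 0.0
t: 21.5
tcp_pos: [0.505, -0.3054, 0.0037]
tool_rot: [0.15, 0.989, -0.001, 0.0]
force: [-1.0, 0.3, -1.1]
finger_gap: 0.722
gripper_force: 0.0
t: 21.75
tcp_pos: [0.505, -0.3054, -0.0023]
tool_rot: [0.15, 0.989, -0.0, 0.0]
force: [-1.1, -1.6, -0.4]
finger_gap: 0.722
gripper_force: 0.0
t 21.75 tcp [ 0.505  -0.3054 -0.0023] F [-1.1 -1.6 -0.4] gap 0.722 gf 0.0
slide now-axes cm [-0.04  0.07 -0.03] | turn [-0.001  0.001  0.   ] | slide in target axes [-0.04  0.07 -0.03]
```

```bash
python3 -m creep '[{"slide":[0,0.07,-0.03],"angular":[0,0,0],"claw":0.3},{"slide":[0,0,0],"angular":[0,0,0],"claw":0.1},{"slide":[0,0,0],"angular":[0,0,0],"claw":0},{"slide":[0,0,0],"angular":[0,0,0],"claw":0},{"slide":[0,0,0],"angular":[0,0,0],"claw":0}]' 40
python3 -m creep '[{"slide":[0,0,-1],"angular":[0,0,0],"claw":0},{"slide":[0,0,-3],"angular":[0,0,0],"claw":0},{"slide":[0,0,-3],"angular":[0,0,0],"claw":0},{"slide":[0,0,-3],"angular":[0,0,0],"claw":0},{"slide":[0,0,-3],"angular":[0,0,0],"claw":0},{"slide":[0,0,-3],"angular":[0,0,0],"claw":0},{"slide":[0,0,-1],"angular":[0,0,0],"claw":0},{"slide":[0,0,0],"angular":[0,0,0],"claw":0},{"slide":[0,0,0],"angular":[0,0,0],"claw":0}]'
python3 -c "
from h import *
plan(np.array(SEAT[3])+.09*N,placeR)"
```

```text
t: 22.17
tcp_pos: [0.5057, -0.305, -0.0011]
tool_rot: [0.15, 0.989, -0.001, 0.001]
force: [-0.2, 0.4, 2.5]
finger_gap: 0.569
gripper_force: 41.7
t: 22.92
tcp_pos: [0.505, -0.3044, 0.1685]
tool_rot: [0.15, 0.989, -0.001, 0.001]
force: [0.1, 0.5, -1.6]
finger_gap: 0.566
gripper_force: 41.9
t 22.92 tcp [ 0.505  -0.3044  0.1685] F [ 0.1  0.5 -1.6] gap 0.566 gf 41.9
slide now-axes cm [19.91 64.73  3.38] | turn [-0.133 -0.422 -0.592] | slide in target axes [-16.86  64.63  11.72]
```

```bash
python3 -m creep '[{"slide":[1.106,3.596,0],"angular":[0,0,0],"claw":0},{"slide":[1.106,3.596,0],"angular":[0,0,0],"claw":0},{"slide":[1.106,3.596,0],"angular":[0,0,0],"claw":0},{"slide":[1.106,3.596,0],"angular":[0,0,0],"claw":0},{"slide":[1.106,3.596,0],"angular":[0,0,0],"claw":0},{"slide":[1.106,3.596,0],"angular":[0,0,0],"claw":0},{"slide":[1.106,3.596,0],"angular":[0,0,0],"claw":0},{"slide":[1.106,3.596,0],"angular":[0,0,0],"claw":0},{"slide":[1.106,3.596,0],"angular":[0,0,0],"claw":0}]'
python3 -m creep '[{"slide":[1.106,3.596,0],"angular":[0,0,0],"claw":0},{"slide":[1.106,3.596,0],"angular":[0,0,0],"claw":0},{"slide":[1.106,3.596,0],"angular":[0,0,0],"claw":0},{"slide":[1.106,3.596,0],"angular":[0,0,0],"claw":0},{"slide":[1.106,3.596,0],"angular":[0,0,0],"claw":0},{"slide":[1.106,3.596,0],"angular":[0,0,0],"claw":0},{"slide":[1.106,3.596,0],"angular":[0,0,0],"claw":0},{"slide":[1.106,3.596,0],"angular":[0,0,0],"claw":0},{"slide":[1.106,3.596,0],"angular":[0,0,0],"claw":0}]'
python3 -m creep '[{"slide":[0,0,0],"angular":[-0.019,-0.0603,-0.0846],"claw":0},{"slide":[0,0,0],"angular":[-0.019,-0.0603,-0.0846],"claw":0},{"slide":[0,0,0],"angular":[-0.019,-0.0603,-0.0846],"claw":0},{"slide":[0,0,0],"angular":[-0.019,-0.0603,-0.0846],"claw":0},{"slide":[0,0,0],"angular":[-0.019,-0.0603,-0.0846],"claw":0},{"slide":[0,0,0],"angular":[-0.019,-0.0603,-0.0846],"claw":0},{"slide":[0,0,0],"angular":[-0.019,-0.0603,-0.0846],"claw":0},{"slide":[0,0,0],"angular":[0,0,0],"claw":0},{"slide":[0,0,0],"angular":[0,0,0],"claw":0}]'
python3 -c "
from h import *
plan(np.array(SEAT[3])+.035*N,placeR)"
```

```text
t: 23.67
tcp_pos: [0.5043, 0.0359, 0.1657]
tool_rot: [0.15, 0.989, -0.001, -0.002]
force: [0.7, -0.2, -1.3]
finger_gap: 0.569
gripper_force: 41.9
t: 24.42
tcp_pos: [0.5055, 0.3736, 0.1643]
tool_rot: [0.15, 0.989, -0.002, -0.002]
force: [1.1, -0.4, -0.6]
finger_gap: 0.571
gripper_force: 41.9
t: 25.17
tcp_pos: [0.5054, 0.3714, 0.1646]
tool_rot: [-0.145, 0.966, 0.031, 0.211]
force: [-0.1, 0.5, -0.7]
finger_gap: 0.566
gripper_force: 42.0
t 25.17 tcp [0.5054 0.3714 0.1646] F [-0.1  0.5 -0.7] gap 0.566 gf 42.0
slide now-axes cm [1.07 0.1  8.41] | turn [-0.001 -0.007 -0.001] | slide in target axes [1.12 0.09 8.4 ]
```

```bash
python3 -m creep '[{"slide":[0,0,0],"angular":[0,-0.007,0],"claw":0},{"slide":[0.56,0.05,2],"angular":[0,0,0],"claw":0},{"slide":[0.56,0.04,2],"angular":[0,0,0],"claw":0},{"slide":[0,0,2],"angular":[0,0,0],"claw":0},{"slide":[0,0,1.4],"angular":[0,0,0],"claw":0},{"slide":[0,0,0.8],"angular":[0,0,0],"claw":0},{"slide":[0,0,0],"angular":[0,0,0],"claw":0},{"slide":[0,0,0],"angular":[0,0,0],"claw":0}]'
python3 -c "
from h import *
plan(np.array(SEAT[3])-.0015*N,placeR)"
```

```text
t: 25.83
tcp_pos: [0.5316, 0.3809, 0.0883]
tool_rot: [-0.146, 0.965, 0.033, 0.217]
force: [-0.4, 0.9, -0.0]
finger_gap: 0.566
gripper_force: 42.0
t 25.83 tcp [0.5316 0.3809 0.0883] F [-0.4  0.9 -0. ] gap 0.566 gf 42.0
slide now-axes cm [ 0.45 -0.05  3.95] | turn [-0.     0.007 -0.   ] | slide in target axes [ 0.42 -0.05  3.96]
```

```bash
python3 -m creep '[{"slide":[0.42,-0.05,1],"angular":[0,0.005,0],"claw":0},{"slide":[0,0,1],"angular":[0,0,0],"claw":0},{"slide":[0,0,0.5],"angular":[0,0,0],"claw":0},{"slide":[0,0,0],"angular":[0,0,0],"claw":0},{"slide":[0,0,0],"angular":[0,0,0],"claw":0}]'
python3 -c "
from h import *
plan(np.array(SEAT[3])-.0015*N,placeR)"
```

```text
t: 26.25
tcp_pos: [0.5379, 0.3823, 0.0637]
tool_rot: [-0.146, 0.965, 0.032, 0.215]
force: [-1.0, -1.1, -0.3]
finger_gap: 0.569
gripper_force: 42.0
t 26.25 tcp [0.5379 0.3823 0.0637] F [-1.  -1.1 -0.3] gap 0.569 gf 42.0
slide now-axes cm [-0.04  0.01  1.46] | turn [-0.     0.002  0.   ] | slide in target axes [-0.04  0.    1.46]
```

```bash
python3 -m creep '[{"slide":[0,0,0.3],"angular":[0,0,0],"claw":0},{"slide":[0,0,0.3],"angular":[0,0,0],"claw":0},{"slide":[0,0,0],"angular":[0,0,0],"claw":0}]'
python3 -m creep '[{"slide":[0,0,0.2],"angular":[0,0,0],"claw":0},{"slide":[0,0,0.2],"angular":[0,0,0],"claw":0},{"slide":[0,0,0],"angular":[0,0,0],"claw":0}]'
python3 -m creep '[{"slide":[0,0,0.2],"angular":[0,0,0],"claw":0},{"slide":[0,0,0.1],"angular":[0,0,0],"claw":0},{"slide":[0,0,0],"angular":[0,0,0],"claw":0}]'
python3 -m creep '[{"slide":[0,0,0.1],"angular":[0,0,0],"claw":0},{"slide":[0,0,0],"angular":[0,0,0],"claw":0}]'
```

```text
t: 26.5
tcp_pos: [0.5405, 0.3832, 0.0585]
tool_rot: [-0.146, 0.965, 0.032, 0.215]
force: [-1.2, -0.0, -1.0]
finger_gap: 0.571
gripper_force: 42.0
t: 26.75
tcp_pos: [0.542, 0.3836, 0.0548]
tool_rot: [-0.146, 0.965, 0.032, 0.215]
force: [0.2, -0.0, -0.5]
finger_gap: 0.57
gripper_force: 42.0
t: 27.0
tcp_pos: [0.5432, 0.384, 0.0521]
tool_rot: [-0.146, 0.965, 0.032, 0.215]
force: [-0.2, -0.6, -1.5]
finger_gap: 0.565
gripper_force: 42.0
t: 27.17
tcp_pos: [0.5434, 0.3841, 0.0518]
tool_rot: [-0.146, 0.965, 0.032, 0.215]
force: [-1.2, -0.2, 0.6]
finger_gap: 0.567
gripper_force: 42.3
```

```bash
python3 -m creep '[{"slide":[0,0,0.1],"angular":[0,0,0],"claw":0},{"slide":[0,0,0],"angular":[0,0,0],"claw":0}]'
python3 -m creep '[{"slide":[0,0,0],"angular":[0,0,0],"claw":0.2},{"slide":[0,0,0],"angular":[0,0,0],"claw":0.3},{"slide":[0,0,0],"angular":[0,0,0],"claw":0.45},{"slide":[0,0,0],"angular":[0,0,0],"claw":0.5},{"slide":[0,0,0],"angular":[0,0,0],"claw":0.5},{"slide":[0,0,-1],"angular":[0,0,0],"claw":0.5},{"slide":[0,0,-3],"angular":[0,0,0],"claw":0.5},{"slide":[0,0,-4],"angular":[0,0,0],"claw":0.5},{"slide":[0,0,-4],"angular":[0,0,0],"claw":0.5},{"slide":[0,0,0],"angular":[0,0,0],"claw":0.5}]'
python3 -m creep '[{"slide":[2.5,-3,0],"angular":[0,0,0],"claw":0.5},{"slide":[2.5,-3,0],"angular":[0,0,0],"claw":0.5},{"slide":[0,-4,-1],"angular":[0,0,0],"claw":0.5},{"slide":[0,-4,-1],"angular":[0,0,0],"claw":0.5},{"slide":[0,-4,-1],"angular":[0,0,0],"claw":0.5},{"slide":[0,-4,-1],"angular":[0,0,0],"claw":0.5},{"slide":[0,-4,-1],"angular":[0,0,0],"claw":0.5},{"slide":[0,-4,-1],"angular":[0,0,0],"claw":0.5},{"slide":[0,0,0],"angular":[0,0,0],"claw":0.5},{"slide":[0,0,0],"angular":[0,0,0],"claw":0.5}]'
python3 - <<'E'
from h import *
print(manip.sense()["t"],np.round(manip.sense()["force"],1))
a=viewer.snapshot("top");b=viewer.snapshot("scene")
m=np.hstack([cv2.resize(a[110:215,90:215],(400,336),interpolation=2),cv2.resize(b[125:205,150:245],(400,336),interpolation=2)]);cv2.imwrite("pics/c5.png",m)
E
```

```text
t: 27.33
tcp_pos: [0.5435, 0.3841, 0.0517]
tool_rot: [-0.146, 0.965, 0.032, 0.215]
force: [-5.3, -2.0, 7.9]
finger_gap: 0.569
gripper_force: 43.0
t: 28.17
tcp_pos: [0.4948, 0.3702, 0.166]
tool_rot: [-0.147, 0.964, 0.034, 0.219]
force: [0.7, 0.6, 0.3]
finger_gap: 0.748
gripper_force: 0.0
t: 29.0
tcp_pos: [0.5077, 0.1139, 0.18]
tool_rot: [-0.143, 0.966, 0.03, 0.214]
force: [-0.9, 0.2, -0.2]
finger_gap: 0.747
gripper_force: 0.0
29.0 [-0.9  0.2 -0.2]
```

View pics/c5.png

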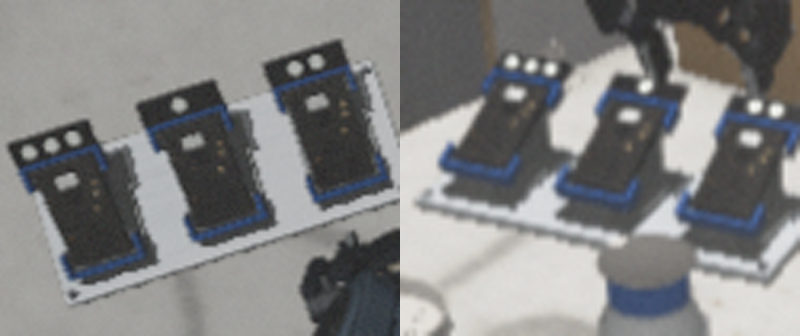

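All three packs lie flat inside their pockets, at left-crop (90,220), (210,185) and (330,140). The gripper is clear, so I'm handing in.

```bash
python3 -c "
from station import ticket
print(ticket.sign_off())"
```

```text
the job is handed in; nothing more can be done
None
```

All three packs were laid home and released in order (one dot, two dots, three dots), with the last pictures showing each flat in its bay, and the job was handed in at about 29 s; the hand-in returned no verdict.

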